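Post the dried-out marker into the pen recycling box

TASK

One of the three fat markers on the table has been left without its cap and has dried out. Push it through the swing flap of the pen recycling box so that it drops inside and the flap closes behind it; leave the two capped markers and everything else on the table where they are.

Things in the scene. Friction and masses are not known exactly. Their poses are not given: they have to be found in the camera images.
- dry_marker: Uncapped marker, loose, about 45 g, lying flat, yaw within 0.45 of +x. White, grey sleeve, 130 mm long: rounded-square barrel 24 x 24 x 105 mm, then a round collar 18 mm thick and a black felt nib. Origin: on its underside at mid-length; x along it to the nib, z up: blunt end x = -65 mm, collar from +40, nib tip +65. The three markers trade places between runs.
- dry_mid (a point): Centre of the uncapped marker: on its long axis at mid-length, 12 mm above its underside; axes as the marker's.
- capped_a: Capped marker, loose, same barrel, 24 x 24 mm section, but ending in a black square cap 40 mm long, flush with the barrel; 145 mm long. Origin on its underside at mid-length, x towards the cap.
- capped_b: A second capped marker, the same as capped_a.
- pen_box: Recycling box, fixed: grey steel floor, front and top, clear sides and back, 220 deep (x) x 240 wide (y) x 226 mm high, 4 mm walls. Origin: centre of underside; x from the front (flap side, towards the robot) to the back. Front upright at x = -110 mm up to the sill at z = 165, then raked back to the top edge at x = -80, z = 226. Old pens on its floor; no opening but the flap's.
- sill (a point): Middle of the sill, the rounded lower edge of the flap opening, on the front face: x = -110, y = 0, z = 165 mm in the box's frame, same axes. The opening above it is 180 mm wide and, measured upright, about 54 mm high. A thing released with its middle well past the sill tips in by itself.
- flap (a joint): Flap angle, rad: 0 closed (in the rake of the front, 0.46 from vertical), growing as its lower edge swings into the box; stop at 1.7. Hinged along its upper edge (x = -76, z = 219 mm in the box's frame); opens inwards only. A light spring keeps it shut and shuts it again: about 0.4 N at its lower edge starts it, under 2 N holds it wide open.
- flap_edge (a point): Middle of the lower edge of the flap, an aluminium plate 172 mm wide, 62 mm from hinge to edge, 3 mm thick. Moves with the flap.
- eraser: Bystander, loose. Whiteboard eraser, 144 x 58 x 31 mm block, blue plastic back on grey felt. Origin under its centre.
- stapler: Bystander, loose. Black stapler, 145 x 38 mm, 60 mm high. Origin under its centre.
- glue_stick: Bystander, loose. Glue stick standing on end, 32 mm in diameter, 112 mm tall. Origin under its centre.
- note_block: Bystander, loose. Square block of notes, 78 x 78 x 36 mm. Origin under its centre.
- pen_cup: Bystander, loose. Dark steel cup, 80 mm in diameter and 105 mm tall, with pens standing in it up to 155 mm high. Origin under its centre.
- hole_punch: Bystander, loose. Hole punch, 110 x 120 mm, 75 mm high. Origin under its centre.
Not all that is in view belongs to the job. What is shaped like the dry_marker but orange, turquoise or yellow is not meant.

How it is judged:
On the way:
1. the uncapped marker is at the mouth of the box and the flap is pushed open (value of joint flap above 0.3 rad and distance between dry_mid and sill below 0.12 m), for 0.05 s.
At the end, for the whole second after the job is handed in: The uncapped marker is inside the box, fallen below the flap (its centre between the walls and lower than 140 mm), the flap is closed again (within 0.08 rad), and the capped markers and all other loose things are within 30 mm of where they began (x of dry_mid in the frame of pen_box between -0.1 and 0.1 m and y of dry_mid in the frame of pen_box between -0.11 and 0.11 m and z of dry_mid in the frame of pen_box between 0.005 and 0.14 m and value of joint flap below 0.08 rad and distance of each of capped_a, capped_b, eraser, stapler, glue_stick, note_block, pen_cup, hole_punch from where it was at the start of the episode below 0.03 m); the robot touches nothing.
It fails at once if a capped marker or any other loose thing is shifted by more than 30 mm (distance of any of capped_a, capped_b, eraser, stapler, glue_stick, note_block, pen_cup, hole_punch from where it was at the start of the episode above 0.03 m).
It also fails if it takes over 48 s, if anything falls off the work surface, if the arm or the gripper's body presses on something with over 40 N, if the wrist force passes 120 N, or if a joint passes its speed limit or range.

ROBOT

A 7-joint arm with a two-finger parallel gripper is mounted at the origin on the work surface. World frame = base frame: x ahead of the robot, y to its left, z up, the work surface at z = 0. Lengths are in m, angles in rad, forces in N, time in s.
With the tool pointing down it reaches from about 0.4 to 0.75 m from the base axis. Payload 19.5 kg.
Tool frame: the origin (TCP) lies at the very end of the fingers, on their centre line; the grasp point (between the pads) lies 19 mm behind it; z points along the fingers, y is the line along which they close (so a half turn about z gives the same grasp; the last joint's range is limited). The gripper opens to 85 mm and grips with 20 to 120 N. Pads are 22 mm wide; open, the fingers measure 114 mm over their backs; the gripper's body (76 mm by 85 mm) begins 54 mm behind the grasp point. The pads swing forward as they close: fully open they stand 13 mm farther back than shut.
Start: joints at [1.141, 0.707, -0.028, 1.485, 0.022, 0.951, -0.075], TCP at [0.217, -0.532, 0.231] pointing down, gripper open.
Joint ranges: [-2.71, 2.71], [-0.32, 2.16], [-1.57, 1.52], [0, 2.45], [-1.46, 4.6], [0, 2.02], [-2.83, 2.83]. Speed limits (rad/s): [1.89, 1.89, 2.57, 2.57, 3.01, 3.01, 3.01].

INTERFACE

Orientations are given as [roll, pitch, yaw] about the fixed x, y, z axes, in that order (R = Rz(yaw) Ry(pitch) Rx(roll)).
In Python, from station import robot, eyes gives the robot as it stands. Calls block until the motion is done:
- robot.move_pose(position, orientation): joint-space move of the TCP to a pose.
- robot.move_linear(position, speed=0.15, ori=None): straight line of the TCP; ori=None keeps the orientation; speed is the mean speed in m/s.
- robot.goto_joints(angles): joint-space move.
- robot.grip(opening, newtons=None): finger opening in m; newtons is the grip in N (None keeps the last); returns when the fingers have stopped.
- robot.pause(seconds).
- robot.ik(position, orientation): joint angles nearest the present ones, or None.
- robot.observe(): the state.
- eyes.get_image(name): name is "scene" or "side" or "wrist"; returns a dict with "pixels" (400x640x3 uint8, red, green, blue), "K" (3x3 intrinsics, pixels), "dist_coeffs" ([k1, k2, p1, p2, k3] as OpenCV has them; the pictures are not rectified), "rvec" (rotation vector, rad) and "tvec" (3), from world to camera coordinates, as OpenCV has them; the wrist camera has in their place "tool_from_camera" (4x4, takes a point from camera to tool coordinates, whose origin is the TCP and whose axes are the flange's). Camera axes: x right, y down, z forward; pixel columns grow to the right and rows downward; lengths in m; the calibration is good to about 2 mm. A picture is of the moment at which its call begins: read the wrist's pose just before it. There is no depth.
A pose or a line that the arm cannot do raises robot.MotionError and nothing moves.
- robot.close_job(): hands the job in; it is judged then, once.
The state is a dict: "time_s": time; "q": joint angles; "joint_velocities": joint speeds; "effort": joint torques, N m; "eef_pos": TCP position; "eef_rot": TCP orientation; "contact_force": force on the tool from outside, world axes, zero at the start; "torque": the same for the moment, N m; "opening": finger opening in m; "grasp_force": force on a finger pad.
Only numpy, scipy, OpenCV 4.12 (cv2) and the standard library are available. Lean on these libraries where they do the work, as an engineer would, in place of code of your own. Each camera call takes 0.05 s, during which the arm holds its last target. There are 200 camera calls.

## Working session

There is one attempt and no reset: what is moved stays moved. The work goes in short steps, each a Python script; the robot and the scene stay as the last script left them, time stands still between calls to the robot, and variables do not carry over. Pictures are saved under pics/ and viewed, at most 10 in all, crops included, and the job is handed in when it is done.

```bash
mkdir -p pics; cat > h.py <<'E'
import numpy as np, cv2
from station import robot, eyes
def save(im,name,crop=None,s=1):
    p=im["pixels"]
    if crop: x0,y0,x1,y1=crop; p=p[y0:y1,x0:x1]
    p=cv2.resize(p,None,fx=s,fy=s,interpolation=cv2.INTER_CUBIC)
    cv2.imwrite("pics/"+name+".png",p[:,:,::-1])
def onplane(im,uv,z):
    uv=np.array(uv,float).reshape(-1,1,2)
    n=cv2.undistortPoints(uv,np.array(im["K"]),np.array(im["dist_coeffs"])).reshape(-1,2)
    R=cv2.Rodrigues(np.array(im["rvec"],float))[0]; t=np.array(im["tvec"],float).ravel()
    c=-R.T@t; d=np.c_[n,np.ones(len(n))]@R
    return c+d*((np.broadcast_to(z,len(n))-c[2])/d[:,2])[:,None]
def proj(im,P):
    return cv2.projectPoints(np.array(P,float).reshape(-1,3),np.array(im["rvec"],float),np.array(im["tvec"],float),np.array(im["K"]),np.array(im["dist_coeffs"]))[0].reshape(-1,2)
E
python3 - <<'E'
from h import *
import pickle
for n in("scene","side"):
    im=eyes.get_image(n); pickle.dump(im,open(n+".pkl","wb")); save(im,n+"0",s=1.25)
    R=cv2.Rodrigues(np.array(im["rvec"],float))[0];print(n,-R.T@np.array(im["tvec"]).ravel(),R[2])
print(robot.observe()["eef_rot"])
E
```

```text
scene [ 1.30926696 -0.28384651  1.37188101] [-0.52848669  0.2460864  -0.81249203]
side [0.18514463 0.94234393 0.80042282] [ 0.28861237 -0.76440115 -0.57653602]
[-3.14067183e+00  6.10791363e-06  3.87829643e-01]
```

View pics/scene0.png

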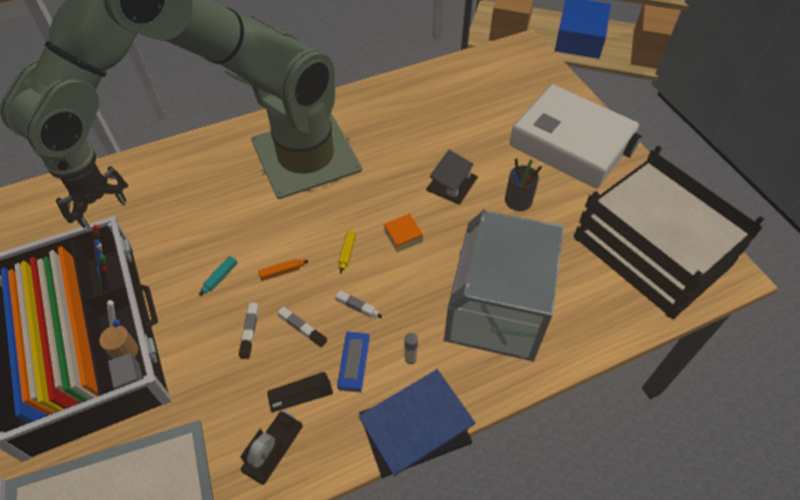

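View pics/side0.png

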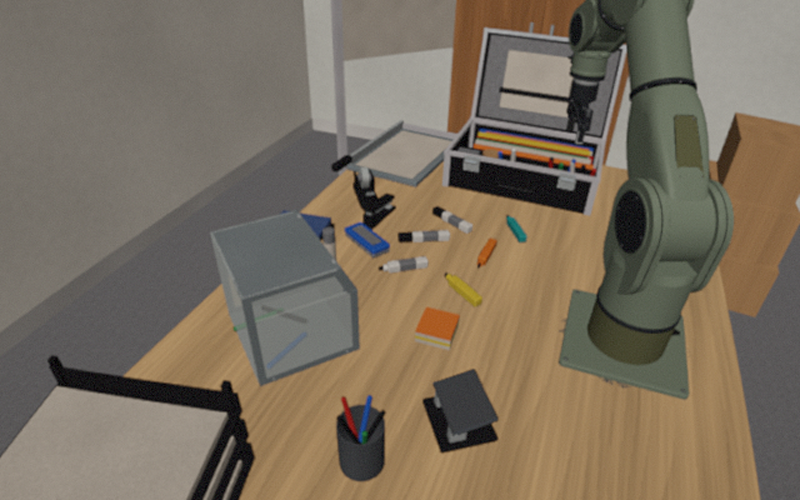

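The scene picture (800 wide) shows three white/grey markers that could be taken for the target: (358,305) with a thin, stepped black tip, (302,326) and (249,330), each with a wide, flush black end. Turquoise (218,275), orange (283,268) and yellow (347,250) are excluded by colour. My choice is (358,305), and I'll check it in a close crop. The box is at (505,285), with its front facing left.

```bash
python3 - <<'E'
from h import *
import pickle
im=pickle.load(open("scene.pkl","rb")); save(im,"c1",(260,160,460,300),4)
im=pickle.load(open("side.pkl","rb")); save(im,"c2",(165,160,365,310),4)
E
```

```text
(no output)
```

View pics/c1.png

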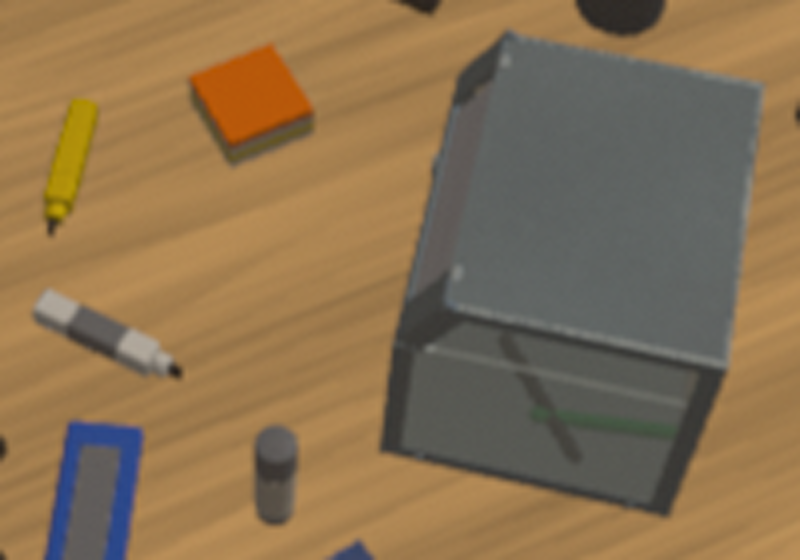

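View pics/c2.png

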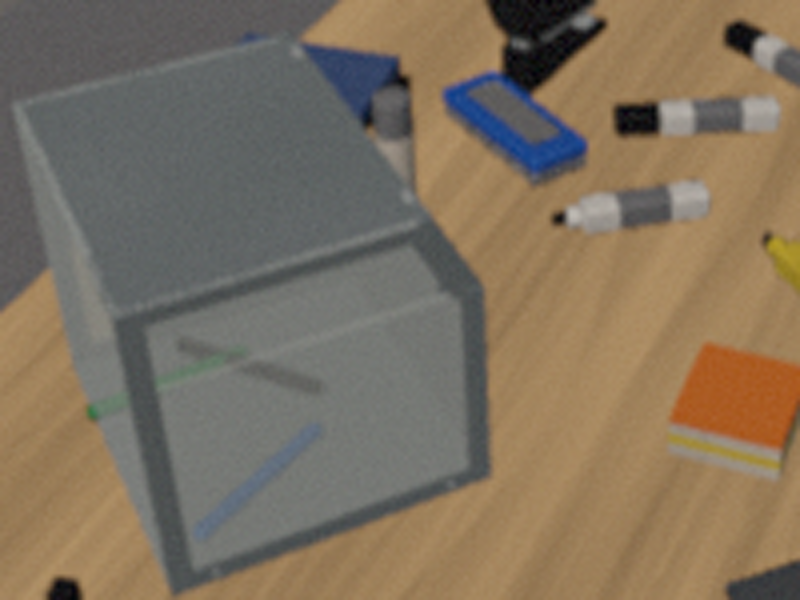

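The crop confirms it: the marker at c1 (110,335) has a collar and a nib (tip at (180,371)), while the other two carry square caps. I'll fit the box and marker poses from both crops.

```bash
python3 - <<'E'
from h import *
import pickle
from scipy.optimize import least_squares
S=pickle.load(open("scene.pkl","rb"));D=pickle.load(open("side.pkl","rb"))
c=lambda p,o:(np.array(p,float)+.5)/4-.5+o
a=lambda p:c(p,(260,160)); b=lambda p:c(p,(165,160))
T=[(-.08,.12,.226),(.11,.12,.226),(.11,-.12,.226),(-.08,-.12,.226),(-.11,-.12,.165),(-.11,-.12,0),(.11,-.12,0)]
U=a([(505,33),(762,85),(725,365),(447,303),(398,342),(383,450),(668,515)])
T2=[(-.11,.12,.165),(-.11,.12,0),(.11,.12,0),(.11,.12,.226),(-.08,.12,.226),(.11,-.12,.226),(-.08,-.12,.226)]
U2=b([(480,285),(488,475),(177,590),(120,315),(420,230),(18,105),(287,38)])
def W(p,P):
    P=np.array(P); cc,s=np.cos(p[2]),np.sin(p[2]); return np.c_[P[:,0]*cc-P[:,1]*s+p[0],P[:,0]*s+P[:,1]*cc+p[1],P[:,2]]
f=lambda p:np.r_[(proj(S,W(p,T))-U).ravel(),(proj(D,W(p,T2))-U2).ravel()]
x0=onplane(S,[a((600,200))],.226)[0]
r=least_squares(f,[x0[0],x0[1],0.3]);print("box",r.x,np.abs(r.fun).max(),r.fun.reshape(-1,2).round(1).tolist())
# marker
for n,im,k,pts in(("scene",S,a,[(180,371),(43,299)]),("side",D,b,[(556,218),(702,182)])):
    P=onplane(im,k(pts),[.012,.024]);d=P[0]-P[1];print(n,P.round(4),np.linalg.norm(d[:2]),np.arctan2(d[1],d[0]))
for n,k,pt,z in(("eraser",a,(108,430),.031),("glue",a,(276,440),.112),("note",a,(250,95),.036)):print(n,onplane(S,k([pt]),z))
for n,k,pt,z in(("capped_end",b,(617,117),.012),("capped_far",b,(777,113),.012),("capb_end",b,(727,35),.012)):print(n,onplane(D,k([pt]),z))
E
```

```text
box [0.69785451 0.25844155 0.89780316] 3.1003379007380545 [[-0.9, -0.2], [-0.0, -0.7], [0.6, 0.3], [-1.5, 0.7], [-1.7, 0.0], [-1.3, 0.1], [-0.2, -0.0], [0.5, 0.3], [0.3, 0.5], [-1.7, 2.3], [-2.5, 1.5], [3.1, -2.5], [-2.6, 0.2], [-0.1, -0.9]]
scene [[ 0.6038 -0.014   0.012 ]
 [ 0.5065 -0.0884  0.024 ]] 0.12250294904401351 0.6530491895565012
side [[ 0.6022 -0.0208  0.012 ]
 [ 0.5061 -0.0975  0.024 ]] 0.12303718281575182 0.6732859095187508
eraser [[ 0.63716367 -0.08666136  0.031     ]]
glue [[0.73393593 0.00532555 0.112     ]]
note [[0.40052735 0.13897223 0.036     ]]
capped_end [[ 0.61147284 -0.17641757  0.012     ]]
capped_far [[ 0.48446871 -0.23828973  0.012     ]]
capb_end [[ 0.56779409 -0.3488909   0.012     ]]
```

Both crops show consistent shapes. I misread two of the box's top corners in c2, and they should be about (425,205) and (116,303). I'll refit the box, check reachability, and hover for a close wrist view.

```bash
python3 - <<'E'
from h import *
import pickle
from scipy.optimize import least_squares
S=pickle.load(open("scene.pkl","rb"));D=pickle.load(open("side.pkl","rb"))
c=lambda p,o:(np.array(p,float)+.5)/4-.5+o
a=lambda p:c(p,(260,160)); b=lambda p:c(p,(165,160))
T=[(-.08,.12,.226),(.11,.12,.226),(.11,-.12,.226),(-.08,-.12,.226),(-.11,-.12,.165),(-.11,-.12,0),(.11,-.12,0)]
U=a([(505,33),(764,85),(725,365),(447,303),(398,342),(383,450),(668,515)])
T2=[(-.11,.12,.165),(-.11,.12,0),(.11,.12,0),(.11,.12,.226),(-.08,.12,.226),(.11,-.12,.226),(-.08,-.12,.226)]
U2=b([(480,285),(488,475),(177,592),(116,303),(425,205),(15,105),(287,38)])
def W(p,P):
    P=np.array(P); cc,s=np.cos(p[2]),np.sin(p[2]); return np.c_[P[:,0]*cc-P[:,1]*s+p[0],P[:,0]*s+P[:,1]*cc+p[1],P[:,2]]
fs=lambda p:(proj(S,W(p,T))-U).ravel(); fd=lambda p:(proj(D,W(p,T2))-U2).ravel()
for f in(fs,fd,lambda p:np.r_[fs(p),fd(p)]):
    r=least_squares(f,[.7,.26,.9],loss='soft_l1');print("box",r.x.round(4),f(r.x).reshape(-1,2).round(1).tolist())
B=r.x;pickle.dump(B,open("box.pkl","wb"))
print("sill px",proj(S,W(B,[(-.11,0,.165)])))
h=.66;t=.75;pi=np.pi
print(robot.ik([.53,-.07,.012],[pi,-t,h]))
for x in(-.25,-.16,-.07):print(x,robot.ik(W(B,[(x,0,.182)])[0],[pi,-t,B[2]]))
robot.move_pose([.50,-.095,.24],[pi,0,h])
o=robot.observe();w=eyes.get_image("wrist");w["o"]=o;pickle.dump(w,open("w.pkl","wb"));save(w,"w1",s=1.25);print(o["time_s"],o["eef_pos"],w["tool_from_camera"])
E
```

```text
box [0.6987 0.2608 0.895 ] [[0.1, -0.3], [0.4, -0.7], [1.3, 0.3], [-0.7, 0.5], [-0.9, -0.2], [-0.5, -0.0], [0.5, -0.0]]
box [0.6997 0.2532 0.8978] [[0.7, -1.2], [0.5, -1.0], [-1.2, 0.1], [-0.8, 2.8], [2.2, 2.3], [-1.2, -1.0], [0.3, -2.0]]
box [0.6984 0.2581 0.8992] [[-1.0, -0.0], [-0.6, -0.6], [0.6, 0.5], [-1.5, 0.9], [-1.7, 0.3], [-1.3, 0.4], [-0.1, 0.1], [0.4, 0.1], [0.2, 0.3], [-1.7, 1.7], [-1.5, 4.3], [1.8, 3.6], [-2.0, 0.1], [-0.3, -1.0]]
sill px [[365.58665785 210.39897197]]
[ 1.04986558  1.57325115 -1.34477009  2.1856762   2.18747128  0.75998458
 -2.30463897]
-0.25 [ 0.79787632  1.10479869 -1.33901073  2.13898829  1.76770051  0.46906281
 -2.25948885]
-0.16 [ 0.61480451  1.13995293 -1.34318073  1.98804211  1.7335554   0.54296922
 -2.26903844]
-0.07 [ 0.44760815  1.18407555 -1.34763718  1.79151829  1.64976418  0.60800872
 -2.18596389]
1.9833 [ 0.49986611 -0.09597478  0.23997982] [[ 1.09279042e-04 -9.48865986e-01 -3.15679155e-01  8.14776264e-02]
 [ 9.99999950e-01  1.97336114e-04 -2.46980162e-04 -2.26757973e-03]
 [ 2.96645973e-04 -3.15679112e-01  9.48865960e-01 -1.43623199e-01]
 [ 0.00000000e+00  0.00000000e+00  0.00000000e+00  1.00000000e+00]]
```

View pics/w1.png

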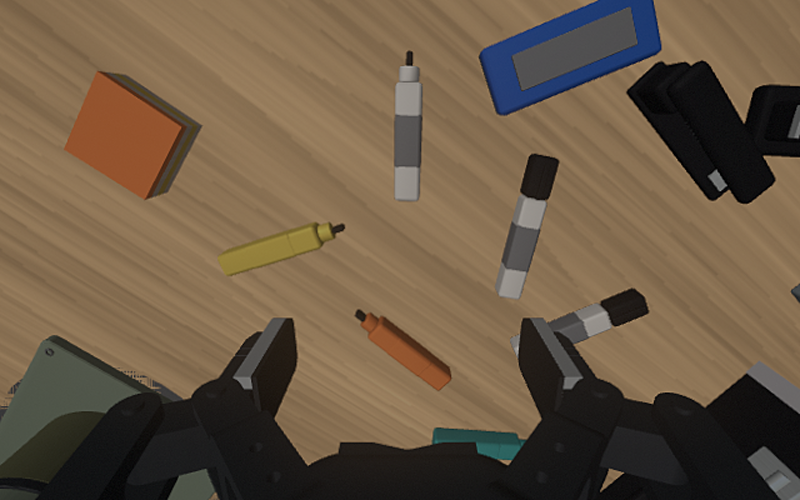

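The wrist view shows the dry marker from nib tip (409,51) to blunt end (407,200). The capped markers are at (527,225) and (585,322), the yellow at (280,248) and the orange at (405,350). There is room on both sides of the blunt end.

```bash
python3 - <<'E'
from h import *
import pickle
from scipy.spatial.transform import Rotation as Ro
w=pickle.load(open("w.pkl","rb"));o=w["o"]
T=np.eye(4);T[:3,:3]=Ro.from_euler("xyz",o["eef_rot"]).as_matrix();T[:3,3]=o["eef_pos"]
M=np.linalg.inv(T@np.array(w["tool_from_camera"]))
w["rvec"]=cv2.Rodrigues(M[:3,:3])[0];w["tvec"]=M[:3,3]
k=lambda p:(np.array(p,float)+.5)/1.25-.5
P=onplane(w,k([(409,51),(407,199),(409.5,68),(342,228),(360,314),(450,380),(499,297),(501,112)]),[.012,.006,.014,.012,.012,.012,.012,.0])
d=P[0]-P[1];print(P.round(4),np.linalg.norm(d[:2]),np.arctan2(d[1],d[0]))
E
```

```text
[[ 0.6051 -0.0134  0.012 ]
 [ 0.4999 -0.0925  0.006 ]
 [ 0.5944 -0.0222  0.014 ]
 [ 0.4384 -0.0586  0.012 ]
 [ 0.3714 -0.1284  0.012 ]
 [ 0.3654 -0.2586  0.012 ]
 [ 0.4774 -0.2325  0.012 ]
 [ 0.6181 -0.1122  0.    ]] 0.13156374615414726 0.6451308817191798
```

```bash
python3 - <<'E'
from h import *
import pickle
h=.645;t=.75;pi=np.pi
u=np.array([np.cos(h),np.sin(h),0]);mid=np.array([.5525,-.053,0])
g=mid-.041*u+[0,0,.011]
ax=np.array([np.sin(t)*u[0],np.sin(t)*u[1],-np.cos(t)])
robot.grip(.055,30)
robot.move_pose(g-.1*ax,[pi,-t,h])
robot.move_linear(g,.1)
o=robot.observe();print(o["time_s"],o["eef_pos"]-g,o["contact_force"])
robot.grip(.0,30);o=robot.observe();print(o["opening"],o["grasp_force"],o["contact_force"])
robot.move_linear(g+[0,0,.17],.15)
o=robot.observe();print(o["time_s"],o["opening"],o["grasp_force"],o["q"])
w=eyes.get_image("wrist");s=eyes.get_image("scene")
p=np.hstack([cv2.resize(w["pixels"],(400,250)),cv2.resize(s["pixels"][140:290,200:440],(400,250))])
cv2.imwrite("pics/g1.png",p[:,:,::-1])
E
```

```text
5.45 [-8.13988015e-05 -3.42862967e-04  3.81922430e-04] [-0.31325367  0.40308385 -0.08420624]
0.023414264286099693 30.649330615997314 [-3.53968245 -2.14688753  6.20976295]
7.1083 0.023171952959411244 29.806671738624573 [ 1.09417826  1.14026355 -1.41407058  2.19989868  1.79614086  0.54451993
 -2.28961854]
```

View pics/g1.png

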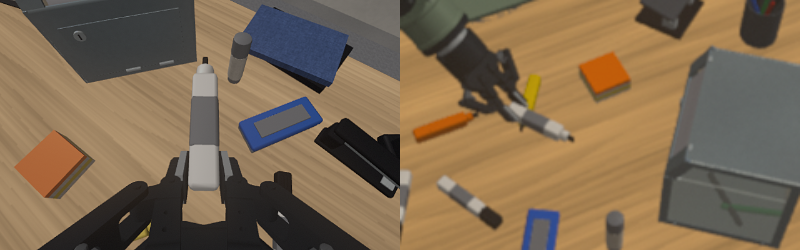

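The marker is held straight by its blunt end (wrist view: barrel at (203,120), nib at (205,62)). Next I'll line up with the flap and push it in step by step, watching the force.

```bash
cat >> h.py <<'E'
B=np.array([.6988,.2595,.897])
def bw(x,y,z):
    c,s=np.cos(B[2]),np.sin(B[2]); return np.array([B[0]+c*x-s*y,B[1]+s*x+c*y,z])
def st():
    o=robot.observe();return round(o["time_s"],2),np.round(o["contact_force"],1),round(o["opening"],4),round(float(np.max(o["grasp_force"])),1)
E
python3 - <<'E'
from h import *
ori=[np.pi,-.75,B[2]]
robot.move_pose(bw(-.26,0,.181),ori);print(st())
for x in(-.22,-.18,-.15,-.12):
    robot.move_linear(bw(x,0,.181),.1);f=st();print(x,f)
    if np.linalg.norm(f[1])>15:break
s=eyes.get_image("scene");d=eyes.get_image("side")
p=np.hstack([cv2.resize(s["pixels"][140:290,270:460],(400,316)),cv2.resize(d["pixels"][160:310,165:355],(400,316))])
cv2.imwrite("pics/i1.png",p[:,:,::-1])
E
```

```text
(7.8, array([ 0.5, -0.4, -0.4]), 0.023, 29.8)
-0.22 (8.35, array([-0.7, -0.3, -1.2]), 0.0235, 29.8)
-0.18 (8.9, array([-1.3, -1.5, -1.2]), 0.0236, 30.0)
-0.15 (9.35, array([-1.5, -1.2, -1.8]), 0.0234, 29.5)
-0.12 (9.8, array([-1. ,  0.5, -3.4]), 0.0228, 29.5)
```

View pics/i1.png

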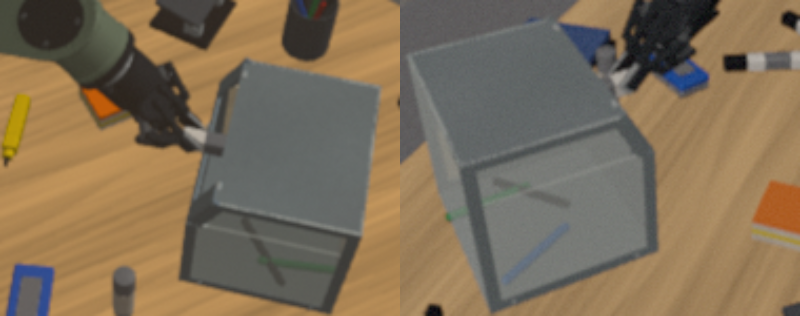

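The marker is entering through the flap opening (left half, (208,142)), and the forces are small. I'll continue, then tip and release.

```bash
python3 - <<'E'
from h import *
for x in(-.105,-.09,-.08,-.073):
    robot.move_linear(bw(x,0,.183),.08);f=st();print(x,f)
    if np.linalg.norm(f[1])>15:break
else:
    robot.grip(.05);robot.pause(.4);print(st())
    robot.move_linear(bw(-.16,0,.20),.1);print(st())
    robot.move_linear(bw(-.27,0,.26),.15);robot.pause(.5);print(st())
s=eyes.get_image("scene");d=eyes.get_image("side")
p=np.hstack([cv2.resize(s["pixels"][140:290,270:460],(400,316)),cv2.resize(d["pixels"][160:310,165:355],(400,316))])
cv2.imwrite("pics/i2.png",p[:,:,::-1])
E
```

```text
-0.105 (10.24, array([-1.2,  0.1, -3. ]), 0.0234, 29.5)
-0.09 (10.58, array([ 1.5,  0.8, -3.1]), 0.0234, 29.5)
-0.08 (10.86, array([ 0.5,  1.2, -4.4]), 0.0236, 29.5)
-0.073 (11.11, array([ 0.9,  0.8, -2.5]), 0.0233, 29.5)
(11.88, array([-4.9, -0.6, -1. ]), 0.0498, 1.5)
(12.92, array([-0.4,  0.6,  0.2]), 0.0498, 0.0)
(14.4, array([-0.9, -0.3, -0.5]), 0.0502, 0.0)
```

View pics/i2.png

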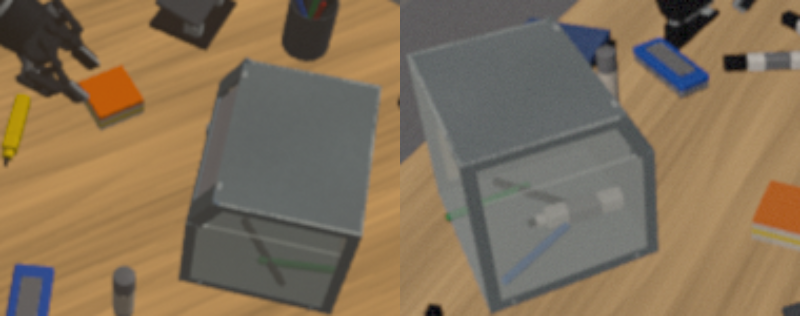

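The marker lies inside the box (right half, (575,207)), the flap is shut (left half, (222,130)), the bystanders in view are where they were, and the gripper is clear.

```bash
python3 -c "
from station import robot
print(robot.close_job())"
```

```text
the job is handed in; nothing more can be done
None
```

I pushed the dry marker through the flap and handed the job in; the last picture showed it lying inside the box with the flap closed and nothing in view disturbed, but the judge's result was not returned.

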